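# Assemble and clamp the optics of an inspection-camera barrel

## Robot

A 6-joint arm with a two-finger parallel gripper is mounted at the origin on a cart in front of the work surface, level with it; the furniture and walls round the work are solid. World frame = base frame: x ahead of the robot, y to its left, z up, the work surface at z = 0. Lengths are in m, angles in degrees, forces in N, time in s.
With the tool pointing down it reaches from about 0.375 to 0.9 m from the base axis. Payload 3.1 kg.
Tool frame: the origin (TCP) lies at the very end of the fingers, on their centre line; the grasp point (between the pads) lies 19 mm behind it; z points along the fingers, y is the direction in which the jaws open and shut (so a half turn about z gives the same grasp; the last joint's range is limited). The gripper opens to 87 mm and grips with 3 to 60 N. Pads are 19 mm wide; open, the fingers measure 117 mm over their backs; the gripper's body (75 mm by 190 mm) begins 51 mm behind the grasp point.
Start: joints at [-74.055, 30.224, 82.088, -0, 67.689, -10.227], TCP at [0.276, -0.561, 0.223] pointing down, gripper open.
Joint ranges: [-176.69, 176.69], [-43.24, 126.21], [12.49, 139.97], [-82, 262], [0, 151.66], [-163.58, 163.58]. Speed limits (degrees/s): [159.86, 159.86, 180, 180, 180, 180].

## Interface

Orientations are given as a 3x3 rotation matrix whose columns are the frame's x, y, z axes.
In Python, from rig import read_state, capture, hand_in gives the robot as it stands. The module is installed in compiled form; this text tells all that it offers.
- The arm moves only by the tool move_arm, never from a script. Its arguments are lists of equal length, an entry for each row: "linear": the shift along the tool's x, y, z in cm, a list of three; "angular": the turn, a rotation vector about the tool's x, y, z in rad, a list of three; "fingers": the gripper command: -1 is fully open, 1 is shut, values between are in proportion. In form: {"linear": [[tx, ty, tz], ...], "angular": [[wx, wy, wz], ...], "fingers": [fingers, ...]}. A call has 1 to 12 rows; each row is the pose to reach, as a shift and turn from the pose measured when the call began, along the tool's axes at that moment; what a row does not reach only later rows make up. A row lasts 1/12 s, in which the tool goes at most 41.7 mm and 7.16 degrees, less where a joint would pass 70% of its speed; a pose out of reach is approached as far as the arm can. A call with a gripper value outside its range is refused whole. The fingers move at their own pace and stop on an object; the grip force is fixed at half the most. Time passes only in rows, so rows that repeat a pose let the fingers close. It gives the time, the measured TCP pose, the force and the opening at its end, in the units of the state.
- read_state(): the state, without advancing time (a new reading comes with each control period).
- capture(name): name is "scene" or "top" or "wrist"; returns a dict with "color" (384x512x3 uint8, red, green, blue), "fx", "fy", "cx", "cy" (pixels), "view" (4x4, takes a point from world to camera coordinates); the wrist camera has in their place "hand_eye" (4x4, takes a point from camera to tool coordinates, whose origin is the TCP and whose axes are the flange's). Camera axes: x right, y down, z forward; pixel columns grow to the right and rows downward; lengths in m; the calibration is good to about 2 mm. The wrist camera is an equidistant fisheye: a pixel r from the principal point sees the ray r / f radians off the axis. A picture is of the moment at which its call begins: read the wrist's pose just before it. There is no depth.
- hand_in(): hands the job in, once; it reports no verdict.
The state is a dict: "time_s": time; "joint_positions": joint angles; "qvel": joint speeds; "tau": joint torques, N m; "position": TCP position; "tcp_rot": TCP orientation; "force": force on the tool from outside, world axes, zero at the start; "moment": the same for the moment, N m; "opening": opening from 0.0 (shut) to 1.0 (fully open).
Only numpy, scipy, OpenCV 4.12 (cv2) and the standard library are available. Lean on these libraries where they do the work, as an engineer would, in place of code of your own. Each camera call takes 0.05 s, during which the arm holds its last target. There are 200 camera calls.

## Task

Load the lens barrel of the inspection camera: put the lens in first, then every brass spacer that is on the bench, then the green filter on top, each lying flat. Then swing the blue keeper bar shut over the barrel until it clicks into its detent, and screw its retaining ring down, turning the knurled cap clockwise, until it clamps the stack firmly (the cap's slip clutch then gives, so it cannot be overtightened).

Things in the scene. Friction and masses are not known exactly. Their poses are not given: they have to be found in the camera images.
- fixture: the assembly fixture, fixed to the bench: a 190 x 84 mm aluminium base plate, its top 10 mm above the bench (from 48 mm before to 142 mm behind the origin along its x) with the upright black lens barrel (outside diameter 62 mm). Origin on the barrel's axis at bench height; +x points from the barrel to the pivot of the keeper bar, 85 mm away; z up
- barrel_floor (a point): centre of the flat floor inside the barrel, 12 mm above the bench; the frame is upright
- barrel_mouth (a point): centre of the barrel's rim, 42 mm above its floor. The bore is 45 mm wide and flares to 52 mm over its top 6 mm; the parts (41 mm) fall freely down it and cannot wedge. There is no room for fingers inside: bring a part's lower edge into the flared mouth, centred, and let go
- lens: the lens: clear glass in a black mount, a loose disc 41 mm in diameter and 10 mm thick. Origin at its centre, z its axis. Goes in first; 70 g; either face up
- spacer_a: a brass spacer with a black baffle in the middle, a loose closed disc 41 mm in diameter, 7 mm thick. Origin at its centre, z its axis. May be absent. All spacers are alike and go between lens and filter in any order, 70 g; either face up
- spacer_b: another brass spacer, as spacer_a; may be absent
- spacer_c: another brass spacer, as spacer_a; may be absent
- filter: the filter: green glass in a silver mount, a loose disc 41 mm in diameter, 9 mm thick. Origin at its centre, z its axis. Goes in last; 70 g; either face up
- keeper_hinge (a point): on the vertical pivot axis of the blue keeper bar, at the bar's mid height (61 mm above the bench)
- keeper (a joint): angle of the keeper bar, rad: 0 shut (the bar lies over the barrel, against its stop), grows as it opens counter-clockwise seen from above, to 1.65. The bar is 8 mm thick, its underside 57 mm above the bench. It starts open by 1.2 to 1.55, turns with little friction (0.05 N m) and stays where left; a spring detent resists a little (1 to 2 N at the handle) from 0.32 to 0.16 and then snaps it shut
- keeper_handle (a point): centre of the grip of the bar's upright black handle, a round post 14 mm in diameter, 160 mm from the pivot at any angle, its top 106 mm above the bench and its foot at the bar's top, 65 mm above the bench; this point is 94 mm above the bench. With the bar shut it stands 75 mm from the barrel's axis on the side away from the pivot
- ring: the brass retaining ring, 36 mm in diameter, in the collar of the keeper bar 85 mm from its pivot, so over the barrel when the bar is shut; never loose. Origin at the centre of its lower face, 57 mm above the bench at the start. Its cap turned clockwise (from above) screws it down 10 mm per turn. It is sprung: it presses 3 N as it touches the stack, 6 N more per further mm
- ring_lift (a joint): how far the ring has been screwed down, m: 0 at the start (lower face 3 mm above the barrel's rim), at most 0.0255. With 1, 2 or 3 spacers in the barrel it meets the filter at about 0.019, 0.012 or 0.005, and the clutch gives about 4 mm further on. The thread has friction (0.12 N m) and stays where it is left
- cap_top (a point): centre of the top of the knurled silver cap that turns the ring, a round grip 48 mm in diameter and 20 mm tall, closed by a window, right above the keeper bar: this point is 87 mm above the bench, the cap's underside 67 mm, the bar's top 65 mm. It turns without end, at a constant height. It drives the ring through a slip clutch that gives at 0.16 N m: when the ring clamps the stack (about 25 N) the cap slips and overturning does no harm
Not all that is in view belongs to the job. Leave any pink look-alike of the lens alone.

How it is judged:
By the outcome, as a careful person would: the job done as asked, in the order asked, and still so for the second after the job is handed in, with the robot touching nothing.
Of spacer_a, spacer_b, spacer_c only 1 to 3 are there at a start; the rules pass over those that are not, and their reading is None.
At some moment in a run one of lens, filter, spacer_a, spacer_b, spacer_c may be knocked a few centimetres aside while the robot is not near it.
Once in a run the grip may slacken for a moment while it holds something.
It also fails if it takes over 192 s, if anything falls off the work surface, if the arm or the gripper's body presses on something with over 40 N, if the wrist force passes 120 N, or if a joint passes its speed limit or range.

## Working session

There is one attempt and no reset: what is moved stays moved. The work goes in short steps, Python scripts to look and compute and a tool call to move; the robot and the scene stay as the last step left them, time stands still between calls to the robot, and variables do not carry over. Pictures are saved under pics/ and viewed, about 12 in all and at most 16, crops included, and the job is handed in when it is done.

Besides the shell and the picture viewer there is one more tool, called after "Call:" by a JSON object that holds its "api" and its "payload". move_arm: Moves the arm, as the interface text tells. Its arguments: {"type":"object","properties":{"linear":{"type":"array"},"angular":{"type":"array"},"fingers":{"type":"array"}},"required":["linear","angular","fingers"]}

```bash
ls; mkdir -p pics
python3 - <<'E'
from rig import *
import cv2,numpy as np
s=read_state();print(s)
for n in("scene","top"):
    c=capture(n);cv2.imwrite(f"pics/{n}0.png",cv2.resize(c["color"][:,:,::-1],(800,600),interpolation=cv2.INTER_CUBIC))
    print(n,c["fx"],c["fy"],c["cx"],c["cy"],c["view"].tolist())
c=capture("wrist");print(c["fx"],c["cx"],c["cy"],c["hand_eye"].tolist())
E
```

```text
pics
{'time_s': 0.0, 'joint_positions': array([-7.40554926e+01,  3.02775343e+01,  8.21565042e+01, -7.98594198e-04,
        6.76878642e+01, -1.02278392e+01]), 'qvel': array([ 0.05636652,  0.0266332 , -0.09224119,  0.01688255,  0.014336  ,
       -0.07919684]), 'tau': array([-1.14366518e-03, -4.40051544e+01, -1.76591581e+01,  6.32037409e-02,
        5.82315505e-02, -1.59354522e-04]), 'position': array([ 0.27548513, -0.56020086,  0.22158632]), 'tcp_rot': array([[ 8.97469124e-01,  4.41076882e-01, -5.96863916e-04],
       [ 4.41077134e-01, -8.97466875e-01,  2.04220695e-03],
       [ 3.65104681e-04, -2.09608071e-03, -9.99997737e-01]]), 'force': array([-0.47012308,  0.59692163, -0.26223746]), 'moment': array([-0.04751098, -0.01707362, -0.00753776]), 'opening': 0.9992767437711563}
scene 498.3851320850657 498.3851320850657 259.6304022659832 193.5405185276251 [[-0.801143610059273, -0.5981196817017284, 0.0205368552173596, 0.5613613989671518], [-0.4459678646511148, 0.5737586007052478, -0.6869597745248852, 0.18644681715984646], [0.3991009643683169, -0.5595122111963058, -0.7264051939258833, 0.9122163443874169], [0.0, 0.0, 0.0, 1.0]]
top 487.2207221974672 487.2207221974672 255.39300361309083 196.53002509054775 [[-0.010998882400175243, -0.9998826156586964, 0.010666746901952002, 0.2237162893182127], [-0.9964128778652813, 0.010064343340828109, -0.08402431682165644, 0.5271003508341399], [0.08390709987942195, -0.01155265755751101, -0.9964066111247875, 1.1044480435571502], [0.0, 0.0, 0.0, 1.0]]
297.3186396354542 259.6670126408562 191.15306482033782 [[-0.0005014371658592468, -0.9635486994127145, -0.26753252591195836, 0.07402805738023162], [0.9999998640829603, -0.0005213656379631027, 3.4541021496029017e-06, 0.0006826048825083753], [-0.00014281046168188223, -0.2675324878177145, 0.9635488298821364, -0.16154439381757266], [0.0, 0.0, 0.0, 1.0]]
```

View pics/top0.png

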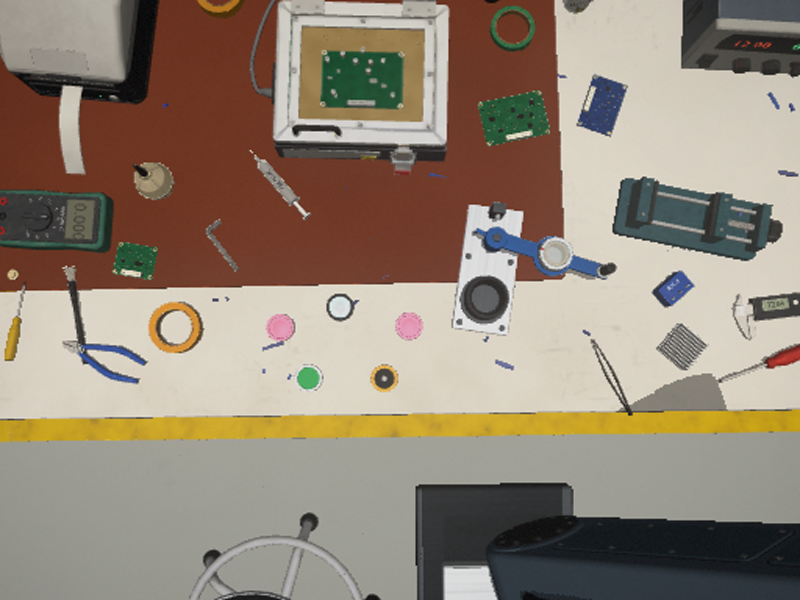

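View pics/scene0.png

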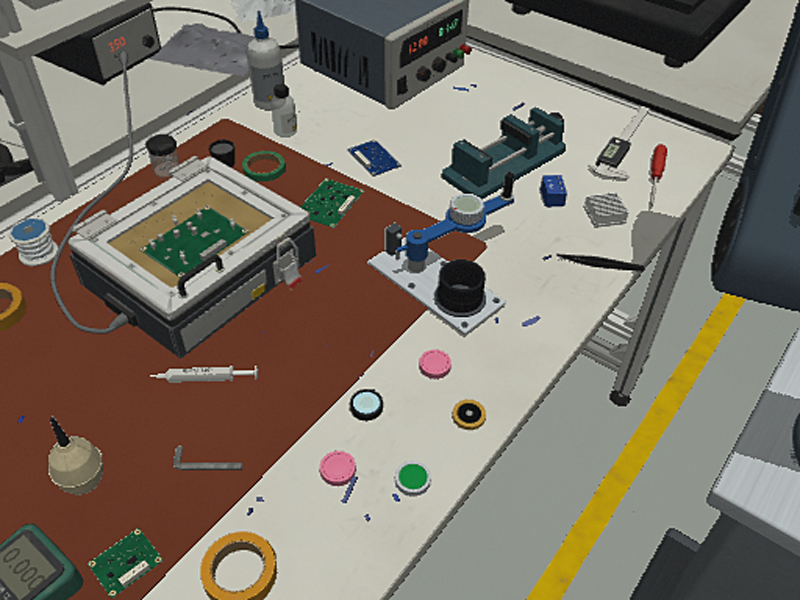

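```bash
cat > h.py <<'E'
from rig import *
import numpy as np, cv2
S=512/800
def ray(name,u,v,c=None,st=None):
    c=c or capture(name)
    if name=="wrist":
        st=st or read_state()
        x=np.array([u-c["cx"],v-c["cy"]])/c["fx"];r=np.linalg.norm(x)+1e-12
        d=np.r_[x/r*np.sin(r),np.cos(r)]
        H=c["hand_eye"];R=st["tcp_rot"]
        return R@H[:3,3]+st["position"],R@(H[:3,:3]@d)
    V=c["view"];d=np.array([(u-c["cx"])/c["fx"],(v-c["cy"])/c["fy"],1])
    return -V[:3,:3].T@V[:3,3],V[:3,:3].T@d
def at(name,u,v,z,c=None,st=None):
    o,d=ray(name,u,v,c,st);return o+d*(z-o[2])/d[2]
def tool(p,yaw=None):
    "shift in cm from present TCP to p, tool axes"
    s=read_state();return (s["tcp_rot"].T@(np.array(p)-s["position"])*100).round(2)
E
python3 - <<'E'
from h import *
T=capture("top");C=capture("scene")
np.set_printoptions(precision=4,suppress=True)
for n,(u,v),(a,b),z in [("lens",(340,307),(367,404),.010),("spacer",(384,378),(469,413),.007),("filter",(309,378),(413,477),.009),("mouth",(486,298),(461,273),.054),("cap",(556,252),(466,204),.087),("handle",(607,268),(509,178),.106),("pivot",(496,237),(417,236),.070)]:
    print(n,at("top",u*S,v*S,z,T),at("scene",a*S,b*S,z,C))
E
```

```text
lens [0.5314 0.3061 0.01  ] [0.5272 0.3109 0.01  ]
spacer [0.4252 0.2415 0.007 ] [0.4229 0.2446 0.007 ]
filter [0.4264 0.3525 0.009 ] [0.4239 0.3572 0.009 ]
mouth [0.5385 0.0933 0.054 ] [0.5413 0.0921 0.054 ]
cap [ 0.5992 -0.0021  0.087 ] [0.5956 0.0032 0.087 ]
handle [ 0.5734 -0.0677  0.106 ] [ 0.568  -0.0619  0.106 ]
pivot [0.6242 0.0793 0.07  ] [0.6209 0.0835 0.07  ]
```

Call:
{"api": "move_arm", "payload": {"linear": [[61,-66.8,5],[61,-66.8,5],[61,-66.8,5],[61,-66.8,5],[61,-66.8,5],[61,-66.8,5],[61,-66.8,5],[61,-66.8,5],[61,-66.8,5],[61,-66.8,5],[61,-66.8,5],[61,-66.8,5]], "angular": [[0,0,0],[0,0,0],[0,0,0],[0,0,0],[0,0,0],[0,0,0],[0,0,0],[0,0,0],[0,0,0],[0,0,0],[0,0,0],[0,0,0]], "fingers": [-1,-1,-1,-1,-1,-1,-1,-1,-1,-1,-1,-1]}}

```text
time_s: 1.25
position: [0.4154, -0.0797, 0.1953]
tcp_rot: [[0.898, 0.441, 0.0], [0.441, -0.898, 0.001], [0.001, -0.0, -1.0]]
force: [0.2, 0.0, 0.0]
opening: 0.996
```

Call:
{"api": "move_arm", "payload": {"linear": [[27.3,-29.8,3.5],[27.3,-29.8,3.5],[27.3,-29.8,3.5],[27.3,-29.8,3.5],[27.3,-29.8,3.5],[27.3,-29.8,3.5],[27.3,-29.8,3.5],[27.3,-29.8,3.5],[27.3,-29.8,3.5],[27.3,-29.8,3.5],[27.3,-29.8,3.5],[27.3,-29.8,3.5]], "angular": [[0,0,0],[0,0,0],[0,0,0],[0,0,0],[0,0,0],[0,0,0],[0,0,0],[0,0,0],[0,0,0],[0,0,0],[0,0,0],[0,0,0]], "fingers": [-1,-1,-1,-1,-1,-1,-1,-1,-1,-1,-1,-1]}}

```text
time_s: 2.25
position: [0.5289, 0.3097, 0.16]
tcp_rot: [[0.896, 0.443, 0.0], [0.443, -0.896, 0.0], [0.0, -0.0, -1.0]]
force: [-0.3, -0.5, -0.4]
opening: 1.0
```

Run:
```python
from h import *
s=read_state();c=capture("wrist");print(s["position"],s["joint_positions"].round(1))
cv2.imwrite("pics/w1.png",cv2.resize(c["color"][:,:,::-1],(800,600),interpolation=cv2.INTER_CUBIC))
```

```text
[0.52892635 0.30969559 0.15996831] [19.9 33.5 87.3  0.  59.1 83.6]
```

View pics/w1.png

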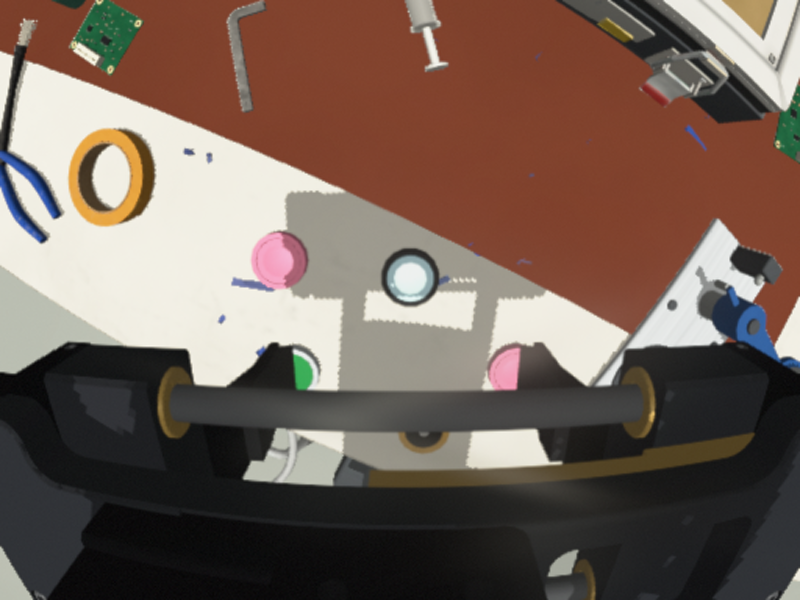

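Run:
```python
from h import *
p=at("wrist",410*S,277*S,.010);print(p,tool([p[0],p[1],.0035]))
```

```text
[0.53242611 0.305337   0.01      ] [ 0.3   0.36 15.67]
```

Call:
{"api": "move_arm", "payload": {"linear": [[0.3,0.36,4],[0.3,0.36,8],[0.3,0.36,11],[0.3,0.36,13],[0.3,0.36,14.5],[0.3,0.36,15.2],[0.3,0.36,15.6],[0.3,0.36,15.6],[0.3,0.36,15.6],[0.3,0.36,15.6],[0.3,0.36,15.6],[0.3,0.36,15.6]], "angular": [[0,0,0],[0,0,0],[0,0,0],[0,0,0],[0,0,0],[0,0,0],[0,0,0],[0,0,0],[0,0,0],[0,0,0],[0,0,0],[0,0,0]], "fingers": [-1,-1,-1,-1,-1,-1,-1,-1,1,1,1,1]}}

```text
time_s: 3.35
position: [0.533, 0.3057, 0.0052]
tcp_rot: [[0.898, 0.441, 0.0], [0.441, -0.898, 0.0], [0.001, 0.0, -1.0]]
force: [-0.6, 0.0, 1.0]
opening: 0.78
```

Call:
{"api": "move_arm", "payload": {"linear": [[0,0,0],[0,0,0],[0,0,0],[0,0,0],[0,0,-2],[0,0,-5],[0,0,-8],[0,0,-10],[0,0,-10],[0,0,-10]], "angular": [[0,0,0],[0,0,0],[0,0,0],[0,0,0],[0,0,0],[0,0,0],[0,0,0],[0,0,0],[0,0,0],[0,0,0]], "fingers": [1,1,1,1,1,1,1,1,1,1]}}

```text
time_s: 4.18
position: [0.5336, 0.3059, 0.1063]
tcp_rot: [[0.898, 0.441, 0.003], [0.441, -0.898, 0.001], [0.003, 0.0, -1.0]]
force: [-0.1, 0.8, -1.4]
opening: 0.455
```

Call:
{"api": "move_arm", "payload": {"linear": [[-8.8,19.4,0],[-8.8,19.4,0],[-8.8,19.4,0],[-8.8,19.4,0],[-8.8,19.4,0],[-8.8,19.4,0],[-8.8,19.4,0],[-8.8,19.4,0],[-8.8,19.4,0],[-8.8,19.4,0]], "angular": [[0,0,0],[0,0,0],[0,0,0],[0,0,0],[0,0,0],[0,0,0],[0,0,0],[0,0,0],[0,0,0],[0,0,0]], "fingers": [1,1,1,1,1,1,1,1,1,1]}}

```text
time_s: 5.02
position: [0.5395, 0.0946, 0.1056]
tcp_rot: [[0.897, 0.443, 0.002], [0.443, -0.897, 0.001], [0.002, -0.0, -1.0]]
force: [0.2, 0.3, -0.4]
opening: 0.451
```

Run:
```python
from h import *
s=read_state();c=capture("wrist");print(s["position"],s["opening"],tool([.540,.0927,.057]))
cv2.imwrite("pics/w2.png",cv2.resize(c["color"][:,:,::-1],(800,600),interpolation=cv2.INTER_CUBIC))
```

```text
[0.53953617 0.0946142  0.10557669] 0.45091856171432787 [-0.07  0.19  4.87]
```

View pics/w2.png

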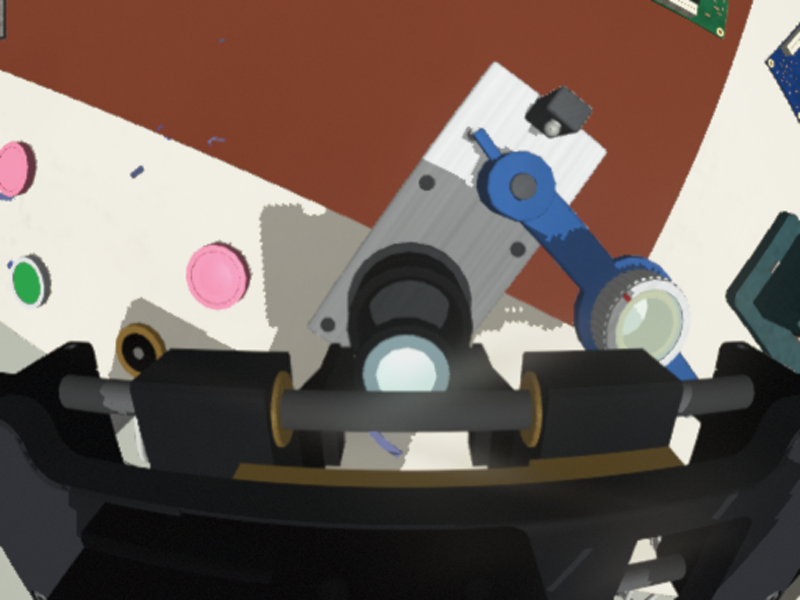

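Run:
```python
from h import *
s=read_state()
for n,u,v,z in [("rimL",348,303,.054),("rimR",471,303,.054),("rimtop",409,243,.054),("cap",654,315,.087),("pivot",523,186,.069)]:
    print(n,at("wrist",u*S,v*S,z))
a=at("wrist",409*S,243*S,.054);R=s["tcp_rot"]
print(a-.031*R[:,0])
```

```text
rimL [0.53926107 0.12441455 0.054     ]
rimR [0.56552299 0.07115481 0.054     ]
rimtop [0.57831653 0.1105806  0.054     ]
cap [ 6.04537587e-01 -2.88905865e-04  8.70000000e-02]
pivot [0.62522111 0.07822892 0.069     ]
[0.55070938 0.09615646 0.053922  ]
```

Run:
```python
from h import *
s=read_state();R=s["tcp_rot"]
a=at("wrist",409*S,243*S,.010);print(a-.031*R[:,0])
c=capture("wrist")["color"][140:240,200:320,::-1]
cv2.imwrite("pics/w2c.png",cv2.convertScaleAbs(cv2.resize(c,(720,600),interpolation=cv2.INTER_CUBIC),alpha=2.5))
```

```text
[0.54500615 0.09283231 0.00989867]
```

View pics/w2c.png

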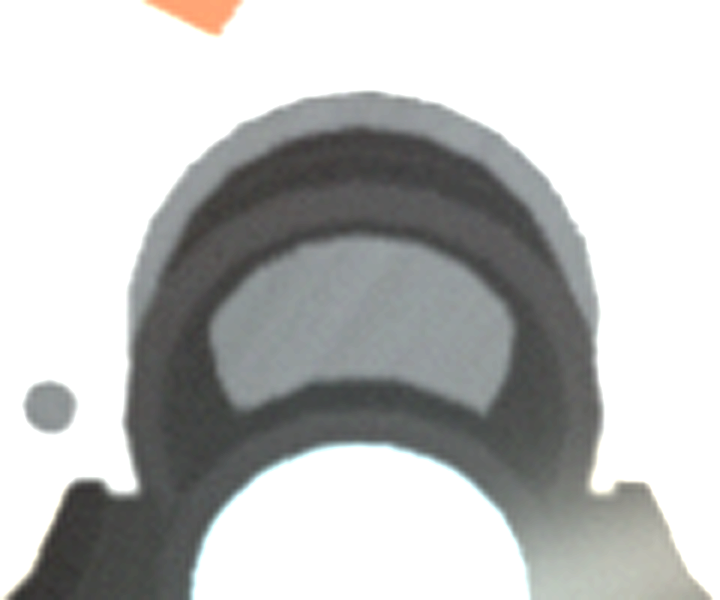

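Run:
```python
from h import *
s=read_state();R=s["tcp_rot"]
a=at("wrist",200+364/6,140+182/6,.054);print(a-.031*R[:,0])
l=at("wrist",200+128/6,140+420/6,.054);r=at("wrist",200+602/6,140+420/6,.054);print(l,r,(l+r)/2,np.linalg.norm(l-r))
for p in ((.540,.0927),(.543,.093)): print(tool([*p,.057]))
```

```text
[0.54049584 0.0916533  0.05389889]
[0.52746944 0.11865092 0.054     ] [0.55407927 0.06433474 0.054     ] [0.54077436 0.09149283 0.054     ] 0.06048413211226854
[-0.04  0.01  4.92]
[0.24 0.12 4.92]
```

Call:
{"api": "move_arm", "payload": {"linear": [[0,0,2],[0,0,3.5],[0,0,4.5],[0,0,4.95],[0,0,4.95],[0,0,4.95],[0,0,4.95],[0,0,4.95],[0,0,4.95],[0,0,4.95],[0,0,2],[0,0,-3]], "angular": [[0,0,0],[0,0,0],[0,0,0],[0,0,0],[0,0,0],[0,0,0],[0,0,0],[0,0,0],[0,0,0],[0,0,0],[0,0,0],[0,0,0]], "fingers": [1,1,1,1,1,1,-0.6,-0.6,-0.6,-0.6,-0.8,-1]}}

```text
time_s: 6.62
position: [0.5371, 0.0929, 0.1254]
tcp_rot: [[0.898, 0.441, -0.006], [0.441, -0.898, 0.001], [-0.005, -0.004, -1.0]]
force: [0.5, -0.4, -0.1]
opening: 0.821
```

Run:
```python
from h import *
s=read_state();print(s["position"],s["opening"],tool([.424,.243,.12]),tool([.424,.243,.0025]))
T=capture("top")["color"];cv2.imwrite("pics/t2.png",cv2.resize(T[150:278,140:340,::-1],(800,512),interpolation=cv2.INTER_CUBIC))
```

```text
[0.5370651  0.09291753 0.12544751] 0.8213999846045955 [ -3.53 -18.45   0.63] [ -3.47 -18.41  12.38]
```

View pics/t2.png

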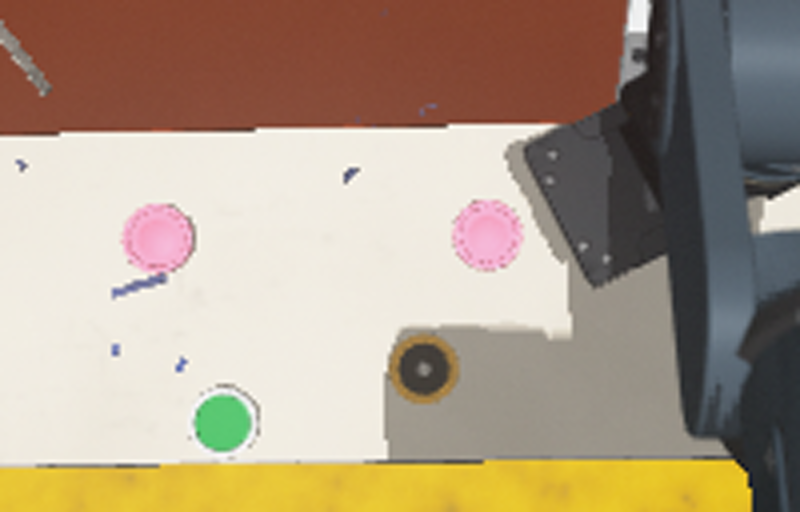

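Call:
{"api": "move_arm", "payload": {"linear": [[-3.4,-18.3,0],[-3.4,-18.3,0],[-3.4,-18.3,0],[-3.4,-18.3,2],[-3.4,-18.3,4],[-3.4,-18.3,5],[-3.4,-18.3,5],[-3.4,-18.3,5],[-3.4,-18.3,5],[-3.4,-18.3,5]], "angular": [[0,0,0],[0,0,0],[0,0,0],[0,0,0],[0,0,0],[0,0,0],[0,0,0],[0,0,0],[0,0,0],[0,0,0]], "fingers": [-1,-1,-1,-1,-1,-1,-1,-1,-1,-1]}}

```text
time_s: 7.5
position: [0.4349, 0.2417, 0.0846]
tcp_rot: [[0.898, 0.439, 0.015], [0.439, -0.898, 0.001], [0.014, 0.005, -1.0]]
force: [-1.1, 0.2, -0.2]
opening: 0.998
```

Run:
```python
from h import *
s=read_state();print(s["position"],s["tcp_rot"],tool([.4255,.242,.0025]))
c=capture("wrist");cv2.imwrite("pics/w3.png",cv2.resize(c["color"][:,:,::-1],(800,600),interpolation=cv2.INTER_CUBIC))
```

```text
[0.43491019 0.24167167 0.08458594] [[ 0.89818428  0.43935342  0.0152834 ]
 [ 0.43938461 -0.8982979   0.001433  ]
 [ 0.01435864  0.00542819 -0.99988218]] [-0.95 -0.49  8.19]
```

View pics/w3.png

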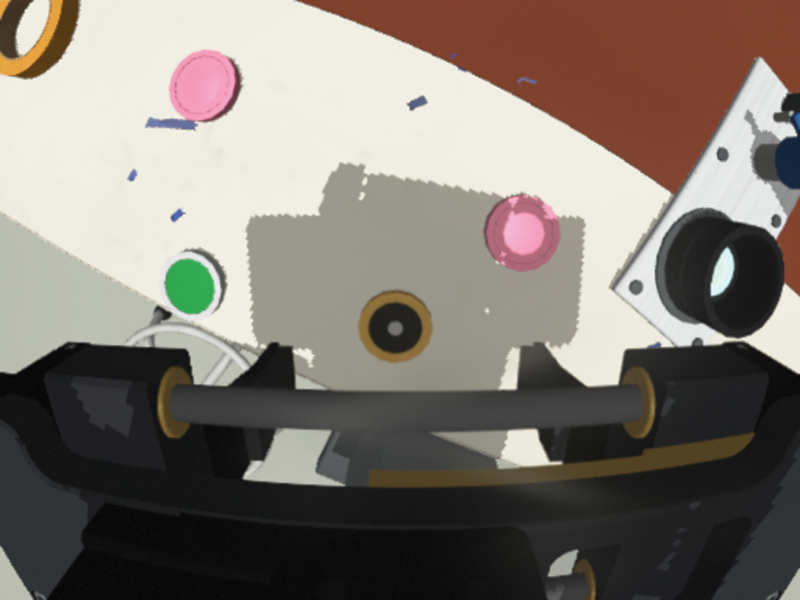

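```bash
cat >> h.py <<'E'
def plan(p):
    s=read_state();t=s["tcp_rot"].T@np.array([0,0,-1.])
    print("pos",s["position"].round(4),"open",round(s["opening"],3),"J6",s["joint_positions"][5].round(1),"shift",tool(p),"level",np.cross([0,0,1],t).round(4))
E
python3 - <<'E'
from h import *
a=at("wrist",395*S,326*S,.007);print(a,at("wrist",191*S,283*S,.009));print(at("top",195.5,255.75,.009))
plan([a[0],a[1],.0025])
E
```

```text
[0.42634722 0.24305106 0.007     ] [0.39802309 0.35777402 0.009     ]
[0.39468563 0.3577412  0.009     ]
pos [0.4338 0.2419 0.0843] open 1.004 J6 80.4 shift [-0.73 -0.48  8.17] level [ 0.0051 -0.0131  0.    ]
```

Call:
{"api": "move_arm", "payload": {"linear": [[-0.73,-0.48,0],[-0.73,-0.48,2],[-0.73,-0.48,5],[-0.73,-0.48,6.5],[-0.73,-0.48,7.5],[-0.73,-0.48,8.0],[-0.73,-0.48,8.15],[-0.73,-0.48,8.15],[-0.73,-0.48,8.15],[-0.73,-0.48,8.15],[-0.73,-0.48,8.15],[-0.73,-0.48,8.15]], "angular": [[0.005,-0.013,0],[0.005,-0.013,0],[0.005,-0.013,0],[0.005,-0.013,0],[0.005,-0.013,0],[0.005,-0.013,0],[0.005,-0.013,0],[0.005,-0.013,0],[0.005,-0.013,0],[0.005,-0.013,0],[0.005,-0.013,0],[0.005,-0.013,0]], "fingers": [-1,-1,-1,-1,-1,-1,-1,-1,-1,1,1,1]}}

```text
time_s: 8.7
position: [0.4267, 0.2432, 0.0032]
tcp_rot: [[0.898, 0.44, 0.001], [0.44, -0.898, 0.0], [0.001, 0.0, -1.0]]
force: [-0.5, -0.7, 0.3]
opening: 0.85
```

Call:
{"api": "move_arm", "payload": {"linear": [[0,0,0],[0,0,0],[0,0,0],[0,0,0],[0,0,0],[0,0,-2],[0,0,-5],[0,0,-8],[0,0,-10],[0,0,-10],[0,0,-10],[0,0,-10]], "angular": [[0,0,0],[0,0,0],[0,0,0],[0,0,0],[0,0,0],[0,0,0],[0,0,0],[0,0,0],[0,0,0],[0,0,0],[0,0,0],[0,0,0]], "fingers": [1,1,1,1,1,1,1,1,1,1,1,1]}}

```text
time_s: 9.7
position: [0.4258, 0.2429, 0.1026]
tcp_rot: [[0.898, 0.44, -0.0], [0.44, -0.898, -0.0], [-0.0, 0.0, -1.0]]
force: [-0.2, -0.4, -0.9]
opening: 0.45
```

Run:
```python
from h import *
plan([.5405,.0922,.105])
```

```text
pos [0.4258 0.2429 0.1026] open 0.45 J6 80.5 shift [ 3.67 18.58 -0.24] level [ 0.      0.0003 -0.    ]
```

Call:
{"api": "move_arm", "payload": {"linear": [[3.67,18.58,-0.2],[3.67,18.58,-0.2],[3.67,18.58,-0.2],[3.67,18.58,-0.2],[3.67,18.58,-0.2],[3.67,18.58,-0.2],[3.67,18.58,-0.2],[3.67,18.58,-0.2],[3.67,18.58,-0.2],[3.67,18.58,-0.2],[3.67,18.58,-0.2]], "angular": [[0,0,0],[0,0,0],[0,0,0],[0,0,0],[0,0,0],[0,0,0],[0,0,0],[0,0,0],[0,0,0],[0,0,0],[0,0,0]], "fingers": [1,1,1,1,1,1,1,1,1,1,1]}}

```text
time_s: 10.62
position: [0.5395, 0.0934, 0.1044]
tcp_rot: [[0.897, 0.442, -0.001], [0.442, -0.897, -0.0], [-0.001, -0.001, -1.0]]
force: [-0.4, -0.4, -1.2]
opening: 0.45
```

Run:
```python
from h import *
c=capture("wrist")["color"][130:290,180:340,::-1]
cv2.imwrite("pics/w4.png",cv2.convertScaleAbs(cv2.resize(c,(560,560),interpolation=cv2.INTER_CUBIC),alpha=1.8))
plan([.5405,.0922,.0560])
```

```text
pos [0.5398 0.0932 0.1046] open 0.447 J6 61.9 shift [0.02 0.12 4.86] level [-0.0003  0.0007  0.    ]
```

View pics/w4.png

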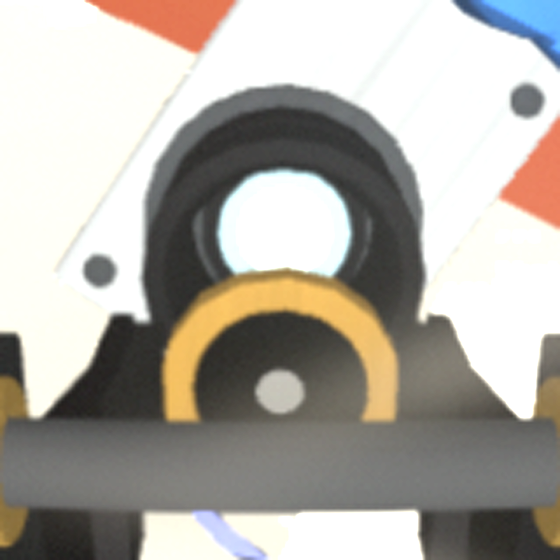

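Call:
{"api": "move_arm", "payload": {"linear": [[0,0.1,2],[0,0.1,3.5],[0,0.1,4.5],[0,0.1,4.85],[0,0.1,4.85],[0,0.1,4.85],[0,0.1,4.85],[0,0.1,4.85],[0,0.1,4.85],[0,0.1,4.85],[0,0.1,2],[0,0.1,-3]], "angular": [[0,0,0],[0,0,0],[0,0,0],[0,0,0],[0,0,0],[0,0,0],[0,0,0],[0,0,0],[0,0,0],[0,0,0],[0,0,0],[0,0,0]], "fingers": [1,1,1,1,1,1,-0.6,-0.6,-0.6,-0.6,-0.8,-1]}}

```text
time_s: 11.67
position: [0.5372, 0.0922, 0.1238]
tcp_rot: [[0.897, 0.441, -0.01], [0.441, -0.897, 0.0], [-0.009, -0.005, -1.0]]
force: [1.1, 0.2, -0.3]
opening: 0.818
```

Run:
```python
from h import *
plan([.397,.3577,.09])
```

```text
pos [0.5372 0.0922 0.1238] open 0.818 J6 61.8 shift [ -0.83 -29.99   3.52] level [-0.0046  0.0091  0.    ]
```

Call:
{"api": "move_arm", "payload": {"linear": [[-0.8,-30,0],[-0.8,-30,0],[-0.8,-30,0],[-0.8,-30,0],[-0.8,-30,1],[-0.8,-30,2],[-0.8,-30,3.5],[-0.8,-30,3.5],[-0.8,-30,3.5],[-0.8,-30,3.5],[-0.8,-30,3.5],[-0.8,-30,3.5]], "angular": [[-0.005,0.009,0],[-0.005,0.009,0],[-0.005,0.009,0],[-0.005,0.009,0],[-0.005,0.009,0],[-0.005,0.009,0],[-0.005,0.009,0],[-0.005,0.009,0],[-0.005,0.009,0],[-0.005,0.009,0],[-0.005,0.009,0],[-0.005,0.009,0]], "fingers": [-1,-1,-1,-1,-1,-1,-1,-1,-1,-1,-1,-1]}}

```text
time_s: 12.67
position: [0.3986, 0.3572, 0.0909]
tcp_rot: [[0.898, 0.44, 0.002], [0.44, -0.898, 0.0], [0.001, 0.0, -1.0]]
force: [0.7, 0.3, 0.1]
opening: 1.0
```

Run:
```python
from h import *
plan([.397,.3577,.0025])
c=capture("wrist");cv2.imwrite("pics/w5.png",cv2.resize(c["color"][:,:,::-1],(800,600),interpolation=cv2.INTER_CUBIC))
```

```text
pos [0.3986 0.3572 0.0909] open 1.0 J6 93.9 shift [-0.13 -0.12  8.84] level [ 0.0005 -0.0014  0.    ]
```

View pics/w5.png

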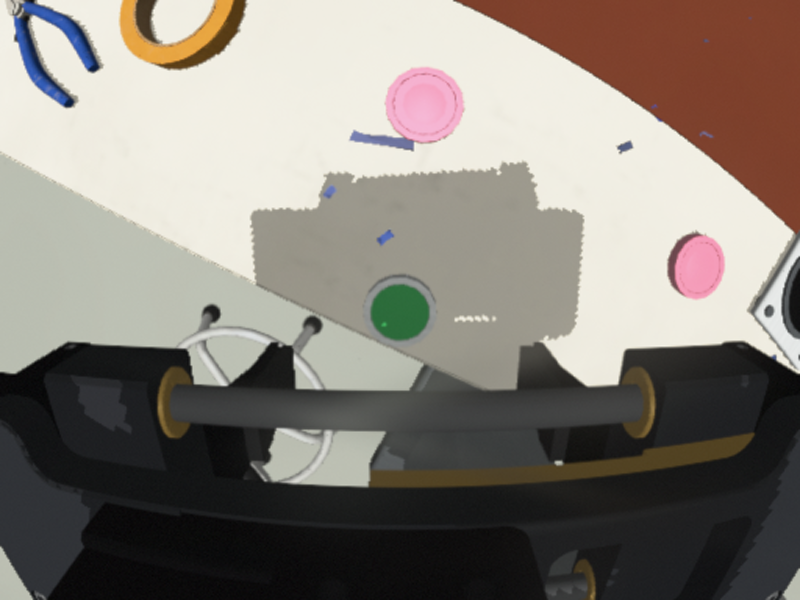

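Run:
```python
from h import *
a=at("wrist",400*S,309*S,.009);print(a)
plan([a[0],a[1],.003])
```

```text
[0.39810067 0.35952711 0.009     ]
pos [0.3985 0.357  0.0909] open 1.001 J6 93.9 shift [ 0.06 -0.25  8.79] level [ 0.0004 -0.0012  0.    ]
```

Call:
{"api": "move_arm", "payload": {"linear": [[0.05,-0.25,2],[0.05,-0.25,5],[0.05,-0.25,7],[0.05,-0.25,8.2],[0.05,-0.25,8.8],[0.05,-0.25,8.8],[0.05,-0.25,8.8],[0.05,-0.25,8.8],[0.05,-0.25,8.8],[0.05,-0.25,8.8],[0.05,-0.25,8.8],[0.05,-0.25,8.8]], "angular": [[0,0,0],[0,0,0],[0,0,0],[0,0,0],[0,0,0],[0,0,0],[0,0,0],[0,0,0],[0,0,0],[0,0,0],[0,0,0],[0,0,0]], "fingers": [-1,-1,-1,-1,-1,-1,-1,1,1,1,1,1]}}

```text
time_s: 13.77
position: [0.3982, 0.3598, 0.0033]
tcp_rot: [[0.898, 0.439, 0.002], [0.439, -0.898, 0.001], [0.002, 0.0, -1.0]]
force: [-0.4, 0.9, 0.7]
opening: 0.704
```

Call:
{"api": "move_arm", "payload": {"linear": [[0,0,0],[0,0,0],[0,0,0],[0,0,0],[0,0,0],[0,0,-2],[0,0,-5],[0,0,-8],[0,0,-10],[0,0,-10],[0,0,-10],[0,0,-10]], "angular": [[0,0,0],[0,0,0],[0,0,0],[0,0,0],[0,0,0],[0,0,0],[0,0,0],[0,0,0],[0,0,0],[0,0,0],[0,0,0],[0,0,0]], "fingers": [1,1,1,1,1,1,1,1,1,1,1,1]}}

```text
time_s: 14.77
position: [0.3973, 0.3592, 0.1026]
tcp_rot: [[0.898, 0.439, 0.001], [0.439, -0.898, -0.0], [0.0, 0.0, -1.0]]
force: [0.1, -0.1, -1.0]
opening: 0.458
```

Run:
```python
from h import *
plan([.5405,.0922,.105])
```

```text
pos [0.3973 0.3592 0.1026] open 0.458 J6 94.1 shift [ 1.14 30.28 -0.22] level [ 0.0005 -0.0005  0.    ]
```

Call:
{"api": "move_arm", "payload": {"linear": [[1.1,30.3,-0.2],[1.1,30.3,-0.2],[1.1,30.3,-0.2],[1.1,30.3,-0.2],[1.1,30.3,-0.2],[1.1,30.3,-0.2],[1.1,30.3,-0.2],[1.1,30.3,-0.2],[1.1,30.3,-0.2],[1.1,30.3,-0.2],[1.1,30.3,-0.2],[1.1,30.3,-0.2]], "angular": [[0,0,0],[0,0,0],[0,0,0],[0,0,0],[0,0,0],[0,0,0],[0,0,0],[0,0,0],[0,0,0],[0,0,0],[0,0,0],[0,0,0]], "fingers": [1,1,1,1,1,1,1,1,1,1,1,1]}}

```text
time_s: 15.77
position: [0.5385, 0.0934, 0.104]
tcp_rot: [[0.897, 0.441, -0.002], [0.441, -0.897, 0.0], [-0.002, -0.001, -1.0]]
force: [-0.5, -0.1, -0.4]
opening: 0.454
```

Run:
```python
from h import *
c=capture("wrist")["color"][130:290,180:340,::-1]
cv2.imwrite("pics/w6.png",cv2.convertScaleAbs(cv2.resize(c,(560,560),interpolation=cv2.INTER_CUBIC),alpha=1.8))
plan([.5405,.0922,.0560])
```

```text
pos [0.5388 0.0935 0.1043] open 0.45 J6 61.9 shift [0.1  0.2  4.83] level [-0.0007  0.0013  0.    ]
```

View pics/w6.png

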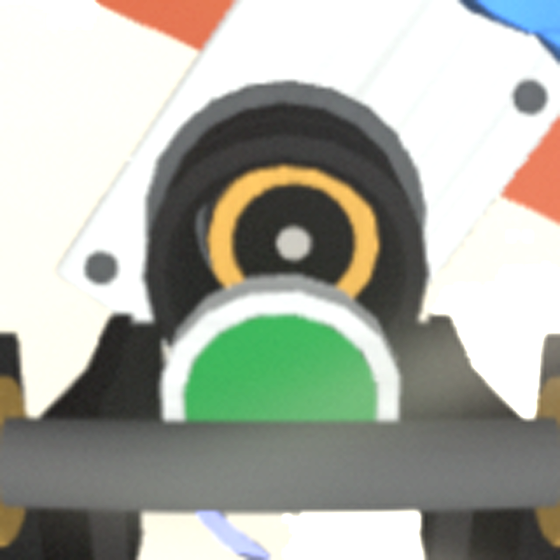

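Call:
{"api": "move_arm", "payload": {"linear": [[0.1,0.2,2],[0.1,0.2,3.5],[0.1,0.2,4.5],[0.1,0.2,4.8],[0.1,0.2,4.8],[0.1,0.2,4.8],[0.1,0.2,4.8],[0.1,0.2,4.8],[0.1,0.2,4.8],[0.1,0.2,4.8],[0.1,0.2,2],[0.1,0.2,-3]], "angular": [[0,0,0],[0,0,0],[0,0,0],[0,0,0],[0,0,0],[0,0,0],[0,0,0],[0,0,0],[0,0,0],[0,0,0],[0,0,0],[0,0,0]], "fingers": [1,1,1,1,1,1,-0.6,-0.6,-0.6,-0.6,-0.8,-1]}}

```text
time_s: 16.82
position: [0.5375, 0.092, 0.1234]
tcp_rot: [[0.897, 0.441, -0.011], [0.441, -0.897, 0.0], [-0.01, -0.005, -1.0]]
force: [1.1, 0.8, 0.0]
opening: 0.821
```

Run:
```python
from h import *
s=read_state();plan([.5405,.0922,.16]);print(s["joint_positions"].round(1))
# keeper geometry
P=np.array([.623,.080]);B=np.array([.5405,.0922]);H=np.array([.572,-.0665])
print(np.linalg.norm(P-B),np.linalg.norm(P-H))
for q in(B,H):print(np.degrees(np.arctan2(*(q-P)[::-1]))%360)
```

```text
pos [0.5375 0.092  0.1234] open 0.821 J6 61.8 shift [ 0.24  0.1  -3.66] level [-0.0052  0.0097  0.    ]
[-2.  32.4 98.4 -0.  49.9 61.8]
0.08339718220659499 0.1551233380249407
171.58813332307483
250.80582432940446
```

Call:
{"api": "move_arm", "payload": {"linear": [[0,0,-3.7],[-4.1,16.3,-3.7],[-4.1,16.3,-3.7],[-4.1,16.3,-3.7],[-4.1,16.3,-3.7],[-4.1,16.3,-3.7],[-4.1,16.3,-3.7],[-4.1,16.3,-3.7],[-4.1,16.3,-3.7],[-4.1,16.3,-3.7],[-4.1,16.3,-3.7],[-4.1,16.3,-3.7]], "angular": [[-0.005,0.01,0],[-0.005,0.01,-0.785],[-0.005,0.01,-0.785],[-0.005,0.01,-0.785],[-0.005,0.01,-0.785],[-0.005,0.01,-0.785],[-0.005,0.01,-0.785],[-0.005,0.01,-0.785],[-0.005,0.01,-0.785],[-0.005,0.01,-0.785],[-0.005,0.01,-0.785],[-0.005,0.01,-0.785]], "fingers": [-1,-1,-1,-1,-1,-1,-1,0.1,0.1,0.1,0.1,0.1]}}

```text
time_s: 17.82
position: [0.5729, -0.0721, 0.16]
tcp_rot: [[0.324, 0.946, -0.001], [0.946, -0.324, 0.004], [0.004, -0.002, -1.0]]
force: [-1.2, -0.8, 0.4]
opening: 0.708
```

Run:
```python
from h import *
c=capture("wrist");cv2.imwrite("pics/w7.png",cv2.resize(c["color"][:,:,::-1],(800,600),interpolation=cv2.INTER_CUBIC))
plan([.5724,-.0724,.08]);print(read_state()["tcp_rot"][:,0])
```

```text
pos [ 0.5729 -0.072   0.16  ] open 0.661 J6 0.3 shift [-0.08 -0.02  8.  ] level [-0.0022 -0.0039  0.    ]
[0.32330825 0.94628569 0.00389555]
```

View pics/w7.png

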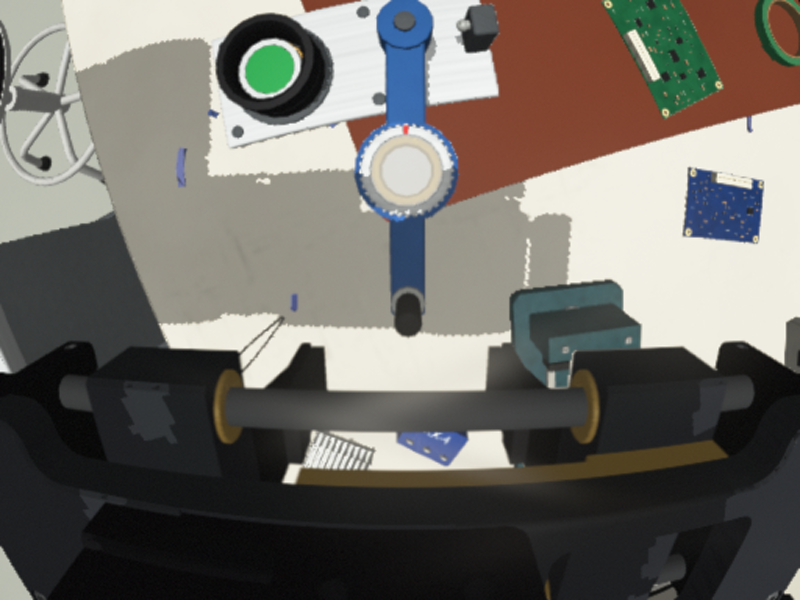

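Run:
```python
from h import *
h=at("wrist",407*S,319*S,.106);p=at("wrist",404*S,21*S,.069);c=at("wrist",406*S,171*S,.087);print(h,p,c)
plan([h[0],h[1],.08])
```

```text
[ 0.57550786 -0.06937934  0.106     ] [0.62453422 0.07882883 0.069     ] [ 0.59807539 -0.00195831  0.087     ]
pos [ 0.573  -0.0721  0.16  ] open 0.524 J6 0.3 shift [0.31 0.17 8.  ] level [-0.0022 -0.0039  0.    ]
```

Call:
{"api": "move_arm", "payload": {"linear": [[0,0.1,2],[0,0.1,4],[0,0.1,6],[0,0.1,7.5],[0,0.1,8],[0,0.1,8],[0,0.1,8],[0,0.1,8],[0,0.1,8]], "angular": [[-0.002,-0.004,0],[-0.002,-0.004,0],[-0.002,-0.004,0],[-0.002,-0.004,0],[-0.002,-0.004,0],[-0.002,-0.004,0],[-0.002,-0.004,0],[-0.002,-0.004,0],[-0.002,-0.004,0]], "fingers": [0.1,0.1,0.1,0.1,0.1,0.4,0.4,0.4,0.4]}}

```text
time_s: 18.77
position: [0.5747, -0.0723, 0.0812]
tcp_rot: [[0.323, 0.946, 0.002], [0.946, -0.323, -0.001], [-0.0, 0.002, -1.0]]
force: [-0.8, -0.0, 1.0]
opening: 0.313
```

Run:
```python
from h import *
s=read_state();print(s["position"],s["force"],s["opening"])
P=np.array([.6245,.0789]);R=s["tcp_rot"];L=[];A=[]
th0=np.arctan2(*(s["position"][:2]-P)[::-1])
print(np.degrees(th0)%360)
end=np.radians(171-2-360)
th0=th0 if th0<0 else th0-2*np.pi
print(np.degrees(th0))
for k in range(1,25):
    th=th0+(end-th0)*k/20 if k<=20 else end
    q=np.r_[P+.16*np.array([np.cos(th),np.sin(th)]),.08]
    L.append((R.T@(q-s["position"])*100).round(1).tolist());A.append([0,0,round(th0-th,2)])
print(L[:12],A[:12]);print(L[12:],A[12:])
```

```text
[ 0.57474032 -0.07233246  0.08117688] [-0.763734   -0.02970453  1.0008532 ] 0.31303129766388227
251.78735988015632
-108.2126401198437
[[-0.1, -1.2, 0.1], [0.1, -2.3, 0.1], [0.3, -3.4, 0.1], [0.5, -4.6, 0.1], [0.9, -5.7, 0.1], [1.3, -6.7, 0.1], [1.8, -7.8, 0.1], [2.4, -8.8, 0.1], [3.1, -9.7, 0.1], [3.8, -10.6, 0.1], [4.6, -11.5, 0.1], [5.4, -12.3, 0.1]] [[0, 0, np.float64(0.07)], [0, 0, np.float64(0.14)], [0, 0, np.float64(0.22)], [0, 0, np.float64(0.29)], [0, 0, np.float64(0.36)], [0, 0, np.float64(0.43)], [0, 0, np.float64(0.51)], [0, 0, np.float64(0.58)], [0, 0, np.float64(0.65)], [0, 0, np.float64(0.72)], [0, 0, np.float64(0.79)], [0, 0, np.float64(0.87)]]
[[6.3, -13.0, 0.1], [7.3, -13.6, 0.1], [8.3, -14.2, 0.1], [9.3, -14.7, 0.1], [10.4, -15.2, 0.1], [11.5, -15.5, 0.1], [12.6, -15.8, 0.1], [13.7, -16.0, 0.1], [13.7, -16.0, 0.1], [13.7, -16.0, 0.1], [13.7, -16.0, 0.1], [13.7, -16.0, 0.1]] [[0, 0, np.float64(0.94)], [0, 0, np.float64(1.01)], [0, 0, np.float64(1.08)], [0, 0, np.float64(1.16)], [0, 0, np.float64(1.23)], [0, 0, np.float64(1.3)], [0, 0, np.float64(1.37)], [0, 0, np.float64(1.44)], [0, 0, np.float64(1.44)], [0, 0, np.float64(1.44)], [0, 0, np.float64(1.44)], [0, 0, np.float64(1.44)]]
```

Call:
{"api": "move_arm", "payload": {"linear": [[-0.1,-1.2,0.1],[0.1,-2.3,0.1],[0.3,-3.4,0.1],[0.5,-4.6,0.1],[0.9,-5.7,0.1],[1.3,-6.7,0.1],[1.8,-7.8,0.1],[2.4,-8.8,0.1],[3.1,-9.7,0.1],[3.8,-10.6,0.1],[4.6,-11.5,0.1],[5.4,-12.3,0.1]], "angular": [[0,0,0.07],[0,0,0.14],[0,0,0.22],[0,0,0.29],[0,0,0.36],[0,0,0.43],[0,0,0.51],[0,0,0.58],[0,0,0.65],[0,0,0.72],[0,0,0.79],[0,0,0.87]], "fingers": [0.4,0.4,0.4,0.4,0.4,0.4,0.4,0.4,0.4,0.4,0.4,0.4]}}

```text
time_s: 19.77
position: [0.4765, 0.0186, 0.0809]
tcp_rot: [[0.933, 0.36, 0.005], [0.36, -0.933, -0.001], [0.004, 0.003, -1.0]]
force: [0.3, 0.2, -0.7]
opening: 0.301
```

Run:
```python
from h import *
s=read_state();print(s["position"],s["force"],s["opening"],s["joint_positions"].round(1))
P=np.array([.6245,.0789]);R=s["tcp_rot"];L=[];A=[]
th0=np.arctan2(*(s["position"][:2]-P)[::-1])-2*np.pi
th0=th0 if th0>-2*np.pi else th0+2*np.pi
print(np.degrees(th0), np.degrees(np.arctan2(R[1,0],R[0,0])))
end=np.radians(171-2-360);psi0=np.arctan2(R[1,0],R[0,0])
for k in range(1,12):
    th=th0+(end-th0)*k/9 if k<=9 else end
    q=np.r_[P+.16*np.array([np.cos(th),np.sin(th)]),.08]
    L.append((R.T@(q-s["position"])*100).round(1).tolist());A.append([0,0,float(round(psi0-(th+np.pi),2))])
print(L,A)
```

```text
[0.47647767 0.01862696 0.08093545] [ 0.34873742  0.1962075  -0.68090516] 0.3007861231632706 [-11.2  32.8 110.3  -0.   36.5  57.7]
-157.8443948835878 21.091102342646394
[[-0.0, -1.0, 0.1], [0.1, -2.1, 0.1], [0.2, -3.1, 0.1], [0.4, -4.1, 0.1], [0.7, -5.1, 0.1], [1.0, -6.0, 0.1], [1.4, -7.0, 0.1], [1.9, -7.9, 0.1], [2.4, -8.8, 0.1], [2.4, -8.8, 0.1], [2.4, -8.8, 0.1]] [[0, 0, 0.05], [0, 0, 0.11], [0, 0, 0.17], [0, 0, 0.24], [0, 0, 0.3], [0, 0, 0.37], [0, 0, 0.43], [0, 0, 0.5], [0, 0, 0.56], [0, 0, 0.56], [0, 0, 0.56]]
```

Call:
{"api": "move_arm", "payload": {"linear": [[0,-1.0,0.1],[0.1,-2.1,0.1],[0.2,-3.1,0.1],[0.4,-4.1,0.1],[0.7,-5.1,0.1],[1.0,-6.0,0.1],[1.4,-7.0,0.1],[1.9,-7.9,0.1],[2.4,-8.8,0.1],[2.4,-8.8,0.1],[2.4,-8.8,0.1]], "angular": [[0,0,0.05],[0,0,0.11],[0,0,0.17],[0,0,0.24],[0,0,0.3],[0,0,0.37],[0,0,0.43],[0,0,0.5],[0,0,0.56],[0,0,0.56],[0,0,0.56]], "fingers": [0.4,0.4,0.4,0.4,0.4,0.4,0.4,0.4,0.4,0.4,0.4]}}

```text
time_s: 20.68
position: [0.4679, 0.1097, 0.0805]
tcp_rot: [[0.982, -0.189, 0.007], [-0.189, -0.982, -0.001], [0.007, -0.0, -1.0]]
force: [0.6, 0.7, -0.0]
opening: 0.302
```

Run:
```python
from h import *
c=capture("wrist");cv2.imwrite("pics/w8.png",cv2.resize(c["color"][:,:,::-1],(800,600),interpolation=cv2.INTER_CUBIC))
s=read_state();print(s["force"],s["joint_positions"].round(1));plan([.5405,.0922,.16])
```

```text
[ 0.51088789 -0.25161245  0.49650145] [-1.000e-01  3.300e+01  1.099e+02 -1.000e-01  3.670e+01  1.009e+02]
pos [0.4678 0.1095 0.0804] open 0.299 J6 100.9 shift [ 7.52  0.32 -7.91] level [-0.0001 -0.0068  0.    ]
```

View pics/w8.png

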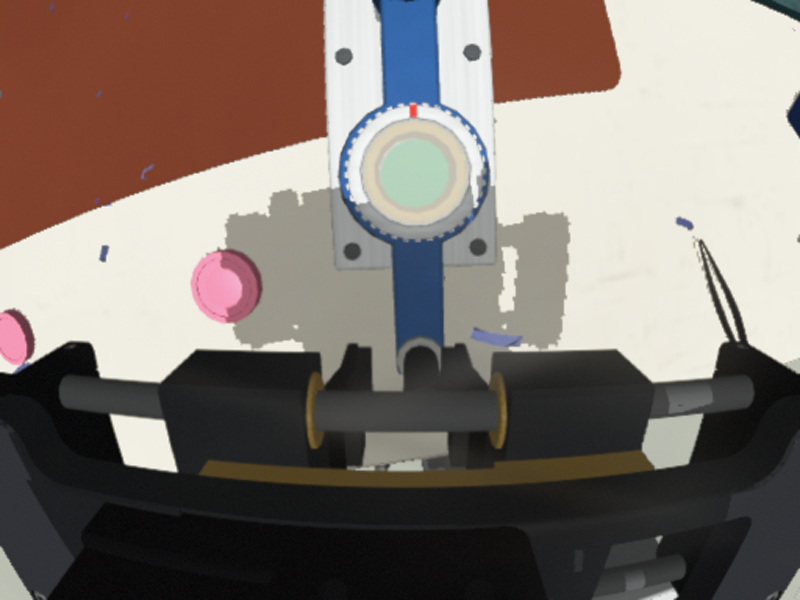

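Run:
```python
from h import *
a=at("wrist",414*S,172*S,.087);print(a);plan([a[0],a[1],.13])
```

```text
[0.5402982 0.0924331 0.087    ]
pos [0.4677 0.1093 0.0803] open 0.301 J6 100.9 shift [ 7.48  0.28 -4.93] level [-0.0001 -0.0064  0.    ]
```

Call:
{"api": "move_arm", "payload": {"linear": [[0,0,-4],[0,0,-6],[3.5,0.3,-6],[7.4,0.3,-6],[7.4,0.3,-6],[7.4,0.3,-6],[7.4,0.3,-6],[7.4,0.3,-6],[7.4,0.3,-6],[7.4,0.3,-6],[7.4,0.3,-6],[7.4,0.3,-6]], "angular": [[0,-0.007,0],[0,-0.007,0],[0,-0.007,-0.12],[0,-0.007,-0.24],[0,-0.007,-0.36],[0,-0.007,-0.48],[0,-0.007,-0.6],[0,-0.007,-0.72],[0,-0.007,-0.84],[0,-0.007,-0.96],[0,-0.007,-1.08],[0,-0.007,-1.2]], "fingers": [0.2,-1,-1,-1,-1,-1,-1,-1,-1,-1,-1,-1]}}

```text
time_s: 21.78
position: [0.5394, 0.092, 0.1409]
tcp_rot: [[0.528, 0.849, 0.0], [0.849, -0.528, -0.003], [-0.003, 0.002, -1.0]]
force: [0.2, -0.2, 0.8]
opening: 0.991
```

Call:
{"api": "move_arm", "payload": {"linear": [[0,0,0],[0,0,0],[0,0,0],[0,0,0],[0,0,0],[0,0,0],[0,0,0],[0,0,0],[0,0,0],[0,0,0],[0,0,0],[0,0,0]], "angular": [[0,0,-0.12],[0,0,-0.24],[0,0,-0.36],[0,0,-0.48],[0,0,-0.6],[0,0,-0.72],[0,0,-0.84],[0,0,-0.96],[0,0,-1.08],[0,0,-1.2],[0,0,-1.32],[0,0,-1.44]], "fingers": [-1,-1,-1,-1,-1,-1,-1,-1,-1,-1,-1,-1]}}

```text
time_s: 22.78
position: [0.5394, 0.0916, 0.141]
tcp_rot: [[-0.776, 0.63, 0.001], [0.63, 0.776, -0.003], [-0.003, -0.002, -1.0]]
force: [-0.0, -0.4, -0.1]
opening: 1.001
```

Run:
```python
from h import *
plan([.5405,.0922,.13]);print(read_state()["joint_positions"].round(1))
```

```text
pos [0.5394 0.0916 0.141 ] open 1.001 J6 -52.8 shift [-0.05  0.12  1.1 ] level [-0.002   0.0025  0.    ]
[ -2.   30.7  97.8  -0.2  51.4 -52.8]
```

Call:
{"api": "move_arm", "payload": {"linear": [[-0.05,0.1,0],[-0.05,0.1,0],[-0.05,0.1,0],[-0.05,0.1,0],[-0.05,0.1,0],[-0.05,0.1,0],[-0.05,0.1,0],[-0.05,0.1,0],[-0.05,0.1,0],[-0.05,0.1,0],[-0.05,0.1,0],[-0.05,0.1,0]], "angular": [[0,0,-0.12],[0,0,-0.24],[0,0,-0.36],[0,0,-0.48],[0,0,-0.6],[0,0,-0.72],[0,0,-0.84],[0,0,-0.96],[0,0,-1.08],[0,0,-1.2],[0,0,-1.32],[0,0,-1.44]], "fingers": [-1,-1,-1,-1,-1,-1,-1,-1,-1,-1,-1,-1]}}

```text
time_s: 23.78
position: [0.5404, 0.0916, 0.1411]
tcp_rot: [[-0.722, -0.692, 0.001], [-0.692, 0.722, -0.003], [0.001, -0.003, -1.0]]
force: [-0.2, 0.6, 0.5]
opening: 1.001
```

Run:
```python
from h import *
plan([.5405,.0923,.072])
```

```text
pos [0.5404 0.0916 0.1411] open 1.001 J6 -135.6 shift [-0.07  0.06  6.91] level [-0.0026 -0.0013  0.    ]
```

Call:
{"api": "move_arm", "payload": {"linear": [[-0.07,0.06,2],[-0.07,0.06,4],[-0.07,0.06,5.5],[-0.07,0.06,6.4],[-0.07,0.06,6.8],[-0.07,0.06,6.9],[-0.07,0.06,6.9],[-0.07,0.06,6.9],[-0.07,0.06,6.9],[-0.07,0.06,6.9],[-0.07,0.06,6.9],[-0.07,0.06,6.9]], "angular": [[-0.002,-0.001,-0.1],[-0.002,-0.001,-0.2],[-0.002,-0.001,-0.3],[-0.002,-0.001,-0.36],[-0.002,-0.001,-0.36],[-0.002,-0.001,-0.36],[-0.002,-0.001,-0.36],[-0.002,-0.001,-0.36],[-0.002,-0.001,-0.36],[-0.002,-0.001,-0.36],[-0.002,-0.001,-0.36],[-0.002,-0.001,-0.36]], "fingers": [-1,-1,-1,-1,-1,-1,-1,1,1,1,1,1]}}

```text
time_s: 24.78
position: [0.5407, 0.0924, 0.0725]
tcp_rot: [[-0.432, -0.902, 0.001], [-0.902, 0.432, -0.001], [0.0, -0.001, -1.0]]
force: [0.8, 0.2, -0.1]
opening: 0.703
```

Call:
{"api": "move_arm", "payload": {"linear": [[0,0,0],[0,0,0],[0,0,0],[0,0,0],[0,0,0],[0,0,0],[0,0,0],[0,0,0],[0,0,0],[0,0,0],[0,0,0],[0,0,0]], "angular": [[0,0,0],[0,0,0],[0,0,0.1],[0,0,0.22],[0,0,0.34],[0,0,0.46],[0,0,0.58],[0,0,0.7],[0,0,0.82],[0,0,0.94],[0,0,1.06],[0,0,1.18]], "fingers": [1,1,1,1,1,1,1,1,1,1,1,1]}}

```text
time_s: 25.78
position: [0.5398, 0.0928, 0.0726]
tcp_rot: [[-0.998, 0.062, -0.001], [0.062, 0.998, -0.0], [0.001, -0.0, -1.0]]
force: [-1.2, 1.5, 2.5]
opening: 0.542
```

Run:
```python
from h import *
plan([.5405,.0923,.072]);s=read_state();print(s["force"],s["moment"])
```

```text
pos [0.5398 0.0928 0.0726] open 0.542 J6 -88.4 shift [-0.08 -0.04  0.06] level [-0.0005 -0.0013  0.    ]
[-1.16746395  1.50818299  2.45129278] [0.35891712 0.13197821 0.12007275]
```

Call:
{"api": "move_arm", "payload": {"linear": [[0,0,0],[0,0,0],[0,0,0],[0,0,0],[0,0,0],[0,0,0],[0,0,0],[0,0,0],[0,0,0],[0,0,0],[0,0,0],[0,0,0]], "angular": [[0,0,0.12],[0,0,0.24],[0,0,0.36],[0,0,0.48],[0,0,0.6],[0,0,0.72],[0,0,0.84],[0,0,0.96],[0,0,1.08],[0,0,1.2],[0,0,1.32],[0,0,1.44]], "fingers": [1,1,1,1,1,1,1,1,1,1,1,1]}}

```text
time_s: 26.78
position: [0.5397, 0.0927, 0.0726]
tcp_rot: [[-0.064, 0.998, -0.001], [0.998, 0.064, -0.001], [-0.001, -0.001, -1.0]]
force: [-0.4, 0.1, 0.9]
opening: 0.543
```

Call:
{"api": "move_arm", "payload": {"linear": [[0,0,0],[0,0,0],[0,0,0],[0,0,0],[0,0,0],[0,0,0],[0,0,0],[0,0,0],[0,0,0],[0,0,0],[0,0,0],[0,0,0]], "angular": [[0,0,0.12],[0,0,0.24],[0,0,0.36],[0,0,0.48],[0,0,0.6],[0,0,0.72],[0,0,0.84],[0,0,0.96],[0,0,1.08],[0,0,1.2],[0,0,1.32],[0,0,1.44]], "fingers": [1,1,1,1,1,1,1,1,1,1,1,1]}}

```text
time_s: 27.78
position: [0.5395, 0.0927, 0.0726]
tcp_rot: [[0.982, 0.188, -0.002], [0.188, -0.982, -0.001], [-0.002, 0.001, -1.0]]
force: [-0.3, 0.6, 0.4]
opening: 0.545
```

Run:
```python
from h import *
plan([.5405,.0923,.072]);s=read_state();print(s["force"],s["moment"])
```

```text
pos [0.5395 0.0927 0.0726] open 0.545 J6 77.3 shift [0.09 0.06 0.06] level [ 0.0006  0.002  -0.    ]
[-0.34432905  0.6499546   0.36557051] [0.04873792 0.03278214 0.10570792]
```

Call:
{"api": "move_arm", "payload": {"linear": [[0,0,0],[0,0,0],[0,0,0],[0,0,0],[0,0,0],[0,0,0],[0,0,0],[0,0,0],[0,0,0],[0,0,0],[0,0,0],[0,0,0]], "angular": [[0,0,0.12],[0,0,0.24],[0,0,0.36],[0,0,0.48],[0,0,0.6],[0,0,0.72],[0,0,0.84],[0,0,0.96],[0,0,1.08],[0,0,1.2],[0,0,1.3],[0,0,1.38]], "fingers": [1,1,1,1,1,1,1,1,1,1,1,1]}}

```text
time_s: 28.78
position: [0.5395, 0.0928, 0.0726]
tcp_rot: [[0.367, -0.93, -0.002], [-0.93, -0.367, -0.001], [0.0, 0.002, -1.0]]
force: [-0.3, 0.0, -0.8]
opening: 0.548
```

Call:
{"api": "move_arm", "payload": {"linear": [[0,0,0],[0,0,0],[0,0,0],[0,0,0],[0,0,0],[0,0,0],[0,0,0],[0,0,0],[0,0,0],[0,0,0],[0,0,0],[0,0,0]], "angular": [[0,0,0],[0,0,0],[0,0,0],[0,0,-0.12],[0,0,-0.24],[0,0,-0.36],[0,0,-0.48],[0,0,-0.6],[0,0,-0.72],[0,0,-0.84],[0,0,-0.96],[0,0,-1.08]], "fingers": [-0.6,-0.6,-0.6,-0.6,-0.6,-0.6,-0.6,-0.6,-0.6,-0.6,-0.6,-0.6]}}

```text
time_s: 29.78
position: [0.5395, 0.0928, 0.0726]
tcp_rot: [[0.994, -0.107, -0.002], [-0.107, -0.994, -0.001], [-0.002, 0.001, -1.0]]
force: [0.1, 0.2, -0.0]
opening: 0.797
```

Run:
```python
from h import *
plan([.5402,.0925,.072]);s=read_state();print(s["force"],s["moment"])
```

```text
pos [0.5395 0.0928 0.0726] open 0.797 J6 94.3 shift [0.07 0.02 0.06] level [ 0.0011  0.0016 -0.    ]
[ 0.07271708  0.20638849 -0.02052645] [0.07579145 0.03186614 0.0398534 ]
```

Call:
{"api": "move_arm", "payload": {"linear": [[0,0,0],[0,0,0],[0,0,0],[0,0,0],[0,0,0],[0,0,0],[0,0,0],[0,0,0],[0,0,0],[0,0,0],[0,0,0],[0,0,0]], "angular": [[0,0,-0.12],[0,0,-0.24],[0,0,-0.36],[0,0,-0.48],[0,0,-0.6],[0,0,-0.72],[0,0,-0.84],[0,0,-0.96],[0,0,-1.08],[0,0,-1.2],[0,0,-1.32],[0,0,-1.44]], "fingers": [-0.6,-0.6,-0.6,-0.6,-0.6,-0.6,-0.6,-0.6,-0.6,-0.6,-0.6,-0.6]}}

```text
time_s: 30.78
position: [0.5395, 0.0928, 0.0726]
tcp_rot: [[0.229, 0.973, -0.002], [0.973, -0.229, -0.001], [-0.001, -0.001, -1.0]]
force: [0.2, 0.2, 0.2]
opening: 0.8
```

Call:
{"api": "move_arm", "payload": {"linear": [[0,0,0],[0,0,0],[0,0,0],[0,0,0],[0,0,0],[0,0,0],[0,0,0],[0,0,0],[0,0,0],[0,0,0],[0,0,0],[0,0,0]], "angular": [[0,0,-0.12],[0,0,-0.24],[0,0,-0.36],[0,0,-0.48],[0,0,-0.6],[0,0,-0.72],[0,0,-0.84],[0,0,-0.96],[0,0,-1.08],[0,0,-1.2],[0,0,-1.32],[0,0,-1.44]], "fingers": [-0.6,-0.6,-0.6,-0.6,-0.6,-0.6,-0.6,-0.6,-0.6,-0.6,-0.6,-0.6]}}

```text
time_s: 31.78
position: [0.5395, 0.0927, 0.0726]
tcp_rot: [[-0.938, 0.347, -0.002], [0.347, 0.938, -0.001], [0.001, -0.001, -1.0]]
force: [0.2, -0.8, -0.4]
opening: 0.799
```

Run:
```python
from h import *
plan([.5402,.0925,.072])
```

```text
pos [0.5395 0.0927 0.0726] open 0.799 J6 -71.5 shift [-0.07  0.    0.06] level [-0.0015 -0.0013  0.    ]
```

Call:
{"api": "move_arm", "payload": {"linear": [[-0.07,0,0],[-0.07,0,0],[-0.07,0,0],[-0.07,0,0],[-0.07,0,0],[-0.07,0,0],[-0.07,0,0],[-0.07,0,0],[-0.07,0,0],[-0.07,0,0],[-0.07,0,0],[-0.07,0,0]], "angular": [[0,0,-0.12],[0,0,-0.24],[0,0,-0.36],[0,0,-0.48],[0,0,-0.6],[0,0,-0.72],[0,0,-0.84],[0,0,-0.96],[0,0,-1.08],[0,0,-1.2],[0,0,-1.32],[0,0,-1.44]], "fingers": [-0.6,-0.6,-0.6,-0.6,-0.6,-0.6,-0.6,-0.6,-0.6,-0.6,-0.6,-0.6]}}

```text
time_s: 32.78
position: [0.5402, 0.0924, 0.0726]
tcp_rot: [[-0.46, -0.888, -0.002], [-0.888, 0.46, -0.001], [0.002, 0.001, -1.0]]
force: [0.4, -0.4, -0.3]
opening: 0.799
```

Call:
{"api": "move_arm", "payload": {"linear": [[0,0,0],[0,0,0],[0,0,0],[0,0,0],[0,0,0],[0,0,0],[0,0,0],[0,0,0],[0,0,0],[0,0,0],[0,0,0],[0,0,0]], "angular": [[0,0,0],[0,0,0],[0,0,0],[0,0,0],[0,0,0],[0,0,0.12],[0,0,0.24],[0,0,0.36],[0,0,0.48],[0,0,0.6],[0,0,0.72],[0,0,0.84]], "fingers": [1,1,1,1,1,1,1,1,1,1,1,1]}}

```text
time_s: 33.78
position: [0.5396, 0.0927, 0.0726]
tcp_rot: [[-0.97, -0.244, -0.003], [-0.244, 0.97, -0.001], [0.003, 0.0, -1.0]]
force: [-1.8, 0.1, 1.2]
opening: 0.542
```

Call:
{"api": "move_arm", "payload": {"linear": [[0,0,0],[0,0,0],[0,0,0],[0,0,0],[0,0,0],[0,0,0],[0,0,0],[0,0,0],[0,0,0],[0,0,0],[0,0,0],[0,0,0]], "angular": [[0,0,0.12],[0,0,0.24],[0,0,0.36],[0,0,0.48],[0,0,0.6],[0,0,0.72],[0,0,0.84],[0,0,0.96],[0,0,1.08],[0,0,1.2],[0,0,1.32],[0,0,1.44]], "fingers": [1,1,1,1,1,1,1,1,1,1,1,1]}}

```text
time_s: 34.78
position: [0.5396, 0.0928, 0.0726]
tcp_rot: [[-0.363, 0.932, -0.003], [0.932, 0.363, -0.001], [0.0, -0.003, -1.0]]
force: [-0.4, 0.6, 0.3]
opening: 0.541
```

Call:
{"api": "move_arm", "payload": {"linear": [[0,0,0],[0,0,0],[0,0,0],[0,0,0],[0,0,0],[0,0,0],[0,0,0],[0,0,0],[0,0,0],[0,0,0],[0,0,0],[0,0,0]], "angular": [[0,0,0.12],[0,0,0.24],[0,0,0.36],[0,0,0.48],[0,0,0.6],[0,0,0.72],[0,0,0.84],[0,0,0.96],[0,0,1.08],[0,0,1.2],[0,0,1.32],[0,0,1.44]], "fingers": [1,1,1,1,1,1,1,1,1,1,1,1]}}

```text
time_s: 35.78
position: [0.5396, 0.0928, 0.0726]
tcp_rot: [[0.879, 0.476, -0.003], [0.476, -0.879, -0.001], [-0.003, -0.0, -1.0]]
force: [0.0, -0.2, -0.3]
opening: 0.537
```

Run:
```python
from h import *
plan([.5402,.0925,.072]);s=read_state();print(s["force"],s["moment"])
```

```text
pos [0.5396 0.0928 0.0726] open 0.537 J6 59.7 shift [0.04 0.05 0.06] level [-0.0004  0.0027  0.    ]
[ 0.00757338 -0.15554558 -0.25095482] [-0.0023396  -0.01805058  0.0795905 ]
```

Call:
{"api": "move_arm", "payload": {"linear": [[0,0,0],[0,0,0],[0,0,0],[0,0,0],[0,0,0],[0,0,0],[0,0,0],[0,0,0],[0,0,0],[0,0,0],[0,0,0],[0,0,0]], "angular": [[0,0,0.12],[0,0,0.24],[0,0,0.36],[0,0,0.48],[0,0,0.6],[0,0,0.72],[0,0,0.84],[0,0,0.96],[0,0,1.08],[0,0,1.2],[0,0,1.32],[0,0,1.44]], "fingers": [1,1,1,1,1,1,1,1,1,1,1,1]}}

```text
time_s: 36.78
position: [0.5396, 0.0928, 0.0726]
tcp_rot: [[0.582, -0.813, -0.002], [-0.813, -0.582, -0.001], [-0.0, 0.003, -1.0]]
force: [-0.1, -0.6, -0.4]
opening: 0.54
```

Call:
{"api": "move_arm", "payload": {"linear": [[0,0,0],[0,0,0],[0,0,0],[0,0,0],[0,0,0],[0,0,0],[0,0,0],[0,0,0],[0,0,0],[0,0,0],[0,0,0],[0,0,0]], "angular": [[0,0,0.12],[0,0,0.2],[0,0,0.2],[0,0,0.2],[0,0,0.2],[0,0,0.2],[0,0,0.08],[0,0,-0.04],[0,0,-0.16],[0,0,-0.28],[0,0,-0.4],[0,0,-0.52]], "fingers": [1,1,1,-0.6,-0.6,-0.6,-0.6,-0.6,-0.6,-0.6,-0.6,-0.6]}}

```text
time_s: 37.78
position: [0.5397, 0.0927, 0.0726]
tcp_rot: [[0.912, -0.411, -0.002], [-0.411, -0.912, -0.001], [-0.002, 0.002, -1.0]]
force: [-0.3, 1.3, 0.1]
opening: 0.798
```

Call:
{"api": "move_arm", "payload": {"linear": [[0,0,0],[0,0,0],[0,0,0],[0,0,0],[0,0,0],[0,0,0],[0,0,0],[0,0,0],[0,0,0],[0,0,0],[0,0,0],[0,0,0]], "angular": [[0,0,-0.12],[0,0,-0.24],[0,0,-0.36],[0,0,-0.48],[0,0,-0.6],[0,0,-0.72],[0,0,-0.84],[0,0,-0.96],[0,0,-1.08],[0,0,-1.2],[0,0,-1.32],[0,0,-1.44]], "fingers": [-0.6,-0.6,-0.6,-0.6,-0.6,-0.6,-0.6,-0.6,-0.6,-0.6,-0.6,-0.6]}}

```text
time_s: 38.78
position: [0.5398, 0.0928, 0.0726]
tcp_rot: [[0.52, 0.854, -0.002], [0.854, -0.52, -0.001], [-0.002, -0.001, -1.0]]
force: [0.4, 0.6, -0.3]
opening: 0.797
```

Call:
{"api": "move_arm", "payload": {"linear": [[0,0,0],[0,0,0],[0,0,0],[0,0,0],[0,0,0],[0,0,0],[0,0,0],[0,0,0],[0,0,0],[0,0,0],[0,0,0],[0,0,0]], "angular": [[0,0,-0.12],[0,0,-0.24],[0,0,-0.36],[0,0,-0.48],[0,0,-0.6],[0,0,-0.72],[0,0,-0.84],[0,0,-0.96],[0,0,-1.08],[0,0,-1.2],[0,0,-1.32],[0,0,-1.44]], "fingers": [-0.6,-0.6,-0.6,-0.6,-0.6,-0.6,-0.6,-0.6,-0.6,-0.6,-0.6,-0.6]}}

```text
time_s: 39.78
position: [0.5399, 0.0928, 0.0726]
tcp_rot: [[-0.783, 0.622, -0.002], [0.622, 0.783, -0.001], [0.001, -0.002, -1.0]]
force: [-0.2, 0.3, -0.3]
opening: 0.802
```

Run:
```python
from h import *
plan([.5402,.0925,.072])
```

```text
pos [0.5399 0.0928 0.0726] open 0.802 J6 -53.4 shift [-0.04 -0.    0.06] level [-0.0021 -0.0008  0.    ]
```

Call:
{"api": "move_arm", "payload": {"linear": [[0,0,0],[0,0,0],[0,0,0],[0,0,0],[0,0,0],[0,0,0],[0,0,0],[0,0,0],[0,0,0],[0,0,0],[0,0,0],[0,0,0]], "angular": [[0,0,-0.12],[0,0,-0.24],[0,0,-0.36],[0,0,-0.48],[0,0,-0.6],[0,0,-0.72],[0,0,-0.84],[0,0,-0.96],[0,0,-1.08],[0,0,-1.2],[0,0,-1.32],[0,0,-1.44]], "fingers": [-0.6,-0.6,-0.6,-0.6,-0.6,-0.6,-0.6,-0.6,-0.6,-0.6,-0.6,-0.6]}}

```text
time_s: 40.78
position: [0.5399, 0.0928, 0.0726]
tcp_rot: [[-0.714, -0.7, -0.002], [-0.7, 0.714, -0.001], [0.002, 0.0, -1.0]]
force: [0.2, -1.0, 1.2]
opening: 0.797
```

Call:
{"api": "move_arm", "payload": {"linear": [[0,0,0],[0,0,0],[0,0,0],[0,0,0],[0,0,0],[0,0,0],[0,0,0],[0,0,0],[0,0,0],[0,0,0],[0,0,0],[0,0,0]], "angular": [[0,0,-0.12],[0,0,-0.24],[0,0,-0.3],[0,0,-0.3],[0,0,-0.3],[0,0,-0.3],[0,0,-0.3],[0,0,-0.3],[0,0,-0.3],[0,0,-0.2],[0,0,-0.08],[0,0,0.04]], "fingers": [-0.6,-0.6,-0.6,1,1,1,1,1,1,1,1,1]}}

```text
time_s: 41.78
position: [0.5398, 0.093, 0.0727]
tcp_rot: [[-0.745, -0.667, -0.002], [-0.667, 0.745, -0.001], [0.002, 0.001, -1.0]]
force: [-0.5, 1.1, 0.5]
opening: 0.541
```

Call:
{"api": "move_arm", "payload": {"linear": [[0,0,0],[0,0,0],[0,0,0],[0,0,0],[0,0,0],[0,0,0],[0,0,0],[0,0,0],[0,0,0],[0,0,0],[0,0,0],[0,0,0]], "angular": [[0,0,0.12],[0,0,0.24],[0,0,0.36],[0,0,0.48],[0,0,0.6],[0,0,0.72],[0,0,0.84],[0,0,0.96],[0,0,1.08],[0,0,1.2],[0,0,1.32],[0,0,1.44]], "fingers": [1,1,1,1,1,1,1,1,1,1,1,1]}}

```text
time_s: 42.78
position: [0.5399, 0.0926, 0.0727]
tcp_rot: [[-0.755, 0.656, -0.002], [0.656, 0.755, -0.002], [0.0, -0.003, -1.0]]
force: [-0.2, -1.4, 1.5]
opening: 0.543
```

Run:
```python
from h import *
plan([.5402,.0925,.072]);s=read_state();print(s["force"],s["moment"])
```

```text
pos [0.5399 0.0926 0.0727] open 0.543 J6 -50.8 shift [-0.03  0.01  0.07] level [-0.0026 -0.0002  0.    ]
[-0.20151396 -1.42148379  1.48892895] [-0.18725081 -0.10072315  0.13099788]
```

Call:
{"api": "move_arm", "payload": {"linear": [[0,0,0],[0,0,0],[0,0,0],[0,0,0],[0,0,0],[0,0,0],[0,0,0],[0,0,0],[0,0,0],[0,0,0],[0,0,0],[0,0,0]], "angular": [[0,0,0.12],[0,0,0.24],[0,0,0.36],[0,0,0.48],[0,0,0.6],[0,0,0.72],[0,0,0.84],[0,0,0.96],[0,0,1.08],[0,0,1.2],[0,0,1.32],[0,0,1.44]], "fingers": [1,1,1,1,1,1,1,1,1,1,1,1]}}

```text
time_s: 43.78
position: [0.5395, 0.0925, 0.0728]
tcp_rot: [[0.556, 0.831, -0.003], [0.831, -0.556, -0.002], [-0.003, -0.001, -1.0]]
force: [-1.6, -0.4, 2.2]
opening: 0.542
```

Run:
```python
from h import *
plan([.5402,.0925,.072]);s=read_state();print(s["force"],s["moment"],s["tau"])
c=capture("wrist");cv2.imwrite("pics/w9.png",cv2.resize(c["color"][:,:,::-1],(800,600),interpolation=cv2.INTER_CUBIC))
```

```text
pos [0.5395 0.0925 0.0728] open 0.542 J6 32.0 shift [0.04 0.06 0.08] level [-0.001   0.0033  0.    ]
[-1.58042226 -0.42709387  2.20373439] [-0.05003204  0.09826283  0.08127656] [ -0.06889662 -41.01253867 -10.50131947   0.2329868   -0.28233198
  -0.79130933]
```

Call:
{"api": "move_arm", "payload": {"linear": [[0,0,0],[0,0,0],[0,0,0],[0,0,0],[0,0,0],[0,0,0],[0,0,0],[0,0,0],[0,0,0],[0,0,0],[0,0,0],[0,0,0]], "angular": [[0,0,0.12],[0,0,0.24],[0,0,0.36],[0,0,0.48],[0,0,0.6],[0,0,0.72],[0,0,0.84],[0,0,0.96],[0,0,1.08],[0,0,1.2],[0,0,1.32],[0,0,1.44]], "fingers": [1,1,1,1,1,1,1,1,1,1,1,1]}}

```text
time_s: 44.83
position: [0.5393, 0.0929, 0.0729]
tcp_rot: [[0.893, -0.449, -0.003], [-0.449, -0.893, -0.002], [-0.002, 0.003, -1.0]]
force: [-0.5, 1.5, 0.2]
opening: 0.54
```

Run:
```python
from h import *
plan([.5402,.0925,.072]);s=read_state();print(s["force"],s["moment"],s["tau"][5])
```

```text
pos [0.5393 0.0929 0.0729] open 0.54 J6 114.9 shift [ 0.09 -0.01  0.09] level [ 0.0027  0.0018 -0.    ]
[-0.4635406   1.47990336  0.21042849] [0.31845221 0.07283548 0.16264242] -0.7832521386444569
```

Call:
{"api": "move_arm", "payload": {"linear": [[0,0,0],[0,0,0],[0,0,0],[0,0,0],[0,0,0],[0,0,0],[0,0,0]], "angular": [[0,0,0.12],[0,0,0.24],[0,0,0.36],[0,0,0.48],[0,0,0.6],[0,0,0.7],[0,0,0.7]], "fingers": [1,1,1,1,1,1,1]}}

```text
time_s: 45.42
position: [0.5395, 0.0931, 0.0729]
tcp_rot: [[0.394, -0.919, -0.002], [-0.919, -0.394, -0.001], [0.0, 0.003, -1.0]]
force: [-0.6, 0.5, 1.0]
opening: 0.545
```

Run:
```python
from h import *
plan([.5402,.0925,.072]);s=read_state();print(s["force"],s["moment"],s["tau"][5])
```

```text
pos [0.5395 0.0931 0.0729] open 0.545 J6 155.0 shift [ 0.08 -0.04  0.09] level [ 0.0026 -0.0003  0.    ]
[-0.615268    0.4934248   1.00042883] [ 0.21317214 -0.0383557  -0.08173319] 0.4825512506067753
```

Call:
{"api": "move_arm", "payload": {"linear": [[0,0,0],[0,0,0],[0,0,0],[0,0,0],[0,0,0],[0,0,0],[0,0,0],[0,0,0],[0,0,0],[0,0,0],[0,0,0],[0,0,0]], "angular": [[0,0,0],[0,0,0],[0,0,0],[0,0,-0.12],[0,0,-0.24],[0,0,-0.36],[0,0,-0.48],[0,0,-0.6],[0,0,-0.72],[0,0,-0.84],[0,0,-0.96],[0,0,-1.08]], "fingers": [-0.6,-0.6,-0.6,-0.6,-0.6,-0.6,-0.6,-0.6,-0.6,-0.6,-0.6,-0.6]}}

```text
time_s: 46.42
position: [0.5396, 0.093, 0.0729]
tcp_rot: [[0.997, -0.078, -0.002], [-0.078, -0.997, -0.001], [-0.002, 0.002, -1.0]]
force: [0.7, -0.0, 0.1]
opening: 0.805
```

Call:
{"api": "move_arm", "payload": {"linear": [[0,0,0],[0,0,0],[0,0,0],[0,0,0],[0,0,0],[0,0,0],[0,0,0],[0,0,0],[0,0,0],[0,0,0],[0,0,0],[0,0,0]], "angular": [[0,0,-0.12],[0,0,-0.24],[0,0,-0.36],[0,0,-0.48],[0,0,-0.6],[0,0,-0.72],[0,0,-0.84],[0,0,-0.96],[0,0,-1.08],[0,0,-1.2],[0,0,-1.32],[0,0,-1.44]], "fingers": [-0.6,-0.6,-0.6,-0.6,-0.6,-0.6,-0.6,-0.6,-0.6,-0.6,-0.6,-0.6]}}

```text
time_s: 47.42
position: [0.5396, 0.0929, 0.0728]
tcp_rot: [[0.2, 0.98, -0.002], [0.98, -0.2, -0.001], [-0.002, -0.002, -1.0]]
force: [-0.3, -0.2, -0.6]
opening: 0.8
```

Call:
{"api": "move_arm", "payload": {"linear": [[0,0,0],[0,0,0],[0,0,0],[0,0,0],[0,0,0],[0,0,0],[0,0,0],[0,0,0],[0,0,0],[0,0,0],[0,0,0],[0,0,0]], "angular": [[0,0,0],[0,0,0],[0,0,0],[0,0,0],[0,0,0],[0,0,0],[0,0,0.12],[0,0,0.24],[0,0,0.36],[0,0,0.48],[0,0,0.6],[0,0,0.72]], "fingers": [1,1,1,1,1,1,1,1,1,1,1,1]}}

```text
time_s: 48.42
position: [0.5397, 0.0928, 0.0728]
tcp_rot: [[0.8, 0.6, -0.002], [0.6, -0.8, -0.002], [-0.003, 0.0, -1.0]]
force: [0.5, -0.4, -0.3]
opening: 0.544
```

Run:
```python
from h import *
s=read_state();print(s["force"],s["moment"],s["tau"][5])
```

```text
[ 0.4917309  -0.41603337 -0.26201329] [ 0.00111407 -0.02888469  0.11259024] -0.781768262386322
```

Call:
{"api": "move_arm", "payload": {"linear": [[0,0,0],[0,0,0],[0,0,0],[0,0,0],[0,0,0],[0,0,0],[0,0,0],[0,0,0],[0,0,0],[0,0,0],[0,0,0],[0,0,0]], "angular": [[0,0,0.12],[0,0,0.24],[0,0,0.36],[0,0,0.48],[0,0,0.6],[0,0,0.72],[0,0,0.84],[0,0,0.96],[0,0,1.08],[0,0,1.2],[0,0,1.32],[0,0,1.44]], "fingers": [1,1,1,1,1,1,1,1,1,1,1,1]}}

```text
time_s: 49.42
position: [0.5398, 0.0927, 0.0728]
tcp_rot: [[0.695, -0.719, -0.002], [-0.719, -0.695, -0.002], [0.0, 0.003, -1.0]]
force: [0.4, -0.7, 0.5]
opening: 0.539
```

Run:
```python
from h import *
plan([.54,.0925,.16]);s=read_state();print(s["force"],s["moment"],s["tau"][5])
```

```text
pos [0.5398 0.0927 0.0728] open 0.539 J6 134.2 shift [ 0.03  0.02 -8.72] level [ 0.0029 -0.0002  0.    ]
[ 0.36706186 -0.70015601  0.48614995] [ 2.39884610e-02 -6.81083953e-05  1.53975822e-01] -0.7810539565980434
```

Call:
{"api": "move_arm", "payload": {"linear": [[0,0,0],[0,0,0],[0,0,0],[0,0,-2],[0,0,-5],[0,0,-9],[3,3,-12],[6,6,-12],[9,9,-12],[12,12,-12],[14,14,-12],[14,14,-12]], "angular": [[0,0,0],[0,0,0],[0,0,0],[0,0,0],[0,0,0],[0,0,0],[0,0,0],[0,0,0],[0,0,0],[0,0,0],[0,0,0],[0,0,0]], "fingers": [-1,-1,-1,-1,-1,-1,-1,-1,-1,-1,-1,-1]}}

```text
time_s: 50.42
position: [0.5379, -0.1123, 0.1939]
tcp_rot: [[0.692, -0.722, 0.001], [-0.722, -0.692, -0.007], [0.006, 0.004, -1.0]]
force: [-0.2, 0.6, -0.2]
opening: 0.997
```

Run:
```python
from h import *
print(read_state()["position"])
a=capture("scene")["color"][90:230,200:350,::-1];b=capture("top")["color"][110:230,250:400,::-1]
a=cv2.resize(a,(400,373),interpolation=cv2.INTER_CUBIC);b=cv2.resize(b,(400,373),interpolation=cv2.INTER_CUBIC)
cv2.imwrite("pics/f1.png",np.hstack([a,b]))
```

```text
[ 0.53792042 -0.11230452  0.19386053]
```

View pics/f1.png

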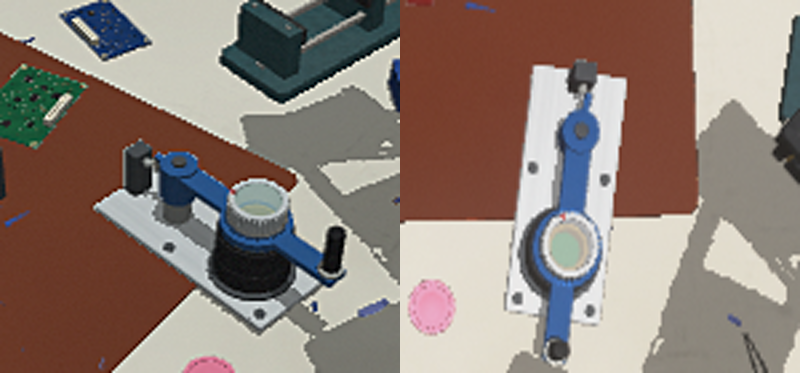

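```bash
python3 -c "
from rig import *
print(hand_in())"
```

```text
the job is handed in; nothing more can be done
None
```

I loaded the barrel in the order asked: the lens, then the one brass spacer I could find on the bench, then the green filter. I then shut the keeper bar, screwed the ring down, and handed the job in at about 50 s with the robot touching nothing.

- **Parts:** The wrist camera showed the lens lying flat before the spacer went in, and the spacer flat before the filter. In the next view the filter sat in the barrel. That view also showed a thin sliver of brass beside it, which I took for clearance and did not check further. The filter had been knocked a few centimetres aside before I picked it, so I located it again first. Both pink look-alikes were left alone.
- **Keeper bar:** The last pictures from two cameras show it lined up with the base plate and against its stop. I could not hear or measure the click itself.
- **Ring:** I turned the cap about 1050° clockwise, roughly 2.9 turns. The ring needs about 2.3 turns to clamp with one spacer. The measured turning moment was 0.15 to 0.16 N m late in the turning (0.11 N m in one reading), which matches the clutch slipping at 0.16 N m. I could not read the ring's depth directly.

No check failed.

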